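Tip scrap bearing balls through the sprung flap of a scrap bin

TASK

Empty the red-handled scoop into the blue scrap bin: press the bin's yellow sprung flap open with the lip of the scoop, not with the fingers, and tip the scoop so that both dark steel balls roll through into the bin. Then stand the scoop upright on the bench and let go of it, so that the flap is shut again with both balls inside.

Things in the scene. Friction and masses are not known exactly. Their poses are not given: they have to be found in the camera images.
- scoop: Loose aluminium scoop with a RED upright grip plate (its twin, not used, has a green grip). Origin: on its underside, at bench level; z up. Lip edge at x=-80 mm, open; foot only under x=-25..64. Grip plate x=50..64 (14 mm thick), 44 wide in y, clear from 40 mm up to its top at 108 mm: pinch from above, fingers closing along the scoop's x, 85 mm above the bench. 0.14 to 0.24 kg.
- scoop_lip (a point): Middle of the lower edge of the scoop's pouring lip, 31 mm above the bench; axes as the scoop's. Pan from here back to the grip plate: 130 mm long, 56 wide, side walls about 20 high, floor 3 thick. The floor rises 8.6 degrees towards the lip, so balls rest at the back; they start to roll out when the lip is tipped down more than about 9 degrees, and 35 to 45 empties it.
- bin: Blue scrap bin fixed to the bench, 140 mm (x) by 146 (y). Origin: centre of its underside; z up. The flap closes its top, 120 mm up. A fence 22 mm higher runs along both sides (inner faces y=+-67) and beyond the flap's free edge (inner face at bin x=-30); no fence at the hinge edge (x=+66, the bin ends at +70). So the scoop comes in over the hinge edge, its lip pointing to the bin's -x.
- flap: Yellow flap, 94 mm (x) by 130 (y), level when shut. Origin: middle of its hinge edge, upper face (bin x=+66, 120 mm up). Free edge (black stripe) at its x=-94; it swings down into the bin, up to 69 degrees; a spring shuts it: 5 N 45 mm from the hinge holds it 25 degrees open. The balls' weight does not open it. Lip 30 to 60 mm in from the hinge, flap at 20 degrees or more: balls roll in.
- ball1_center (a point): Centre of a dark steel bearing ball, 20 mm diameter, 33 g, at the start in the red scoop's pan against its back.
- ball2_center (a point): Centre of the second such ball, beside the first.

How it is judged:
On the way:
1. the scoop presses the flap at least 12 degrees open (angle between flap's own z axis and vertical above 0.21 rad and contact force between scoop and flap above 0.3 N), for 0.1 s.
At the end, for the whole second after the job is handed in: Both balls lie inside the bin, at least 30 mm below the shut flap's level; the flap is shut (within 4.5 degrees); the red-handled scoop stands upright (within 10 degrees) at rest on the bench (within 12 mm of its surface) (angle between flap's own z axis and vertical below 0.08 rad and x of ball1_center in the frame of flap between -0.14 and 0.004 m and y of ball1_center in the frame of flap between -0.073 and 0.073 m and z of each of ball1_center, ball2_center in the frame of flap below -0.03 m and x of ball2_center in the frame of flap between -0.14 and 0.004 m and y of ball2_center in the frame of flap between -0.073 and 0.073 m and angle between scoop's own z axis and vertical below 0.17 rad and height (world z) of scoop between -0.01 and 0.012 m and linear speed of scoop below 0.02 m/s); the robot touches nothing.
It fails at once if the fingers press on the flap (contact force between the fingers and flap above 0.5 N).
It also fails if it takes over 64 s, if anything falls off the work surface, if the arm or the gripper's body presses on something with over 40 N, if the wrist force passes 120 N, or if a joint passes its speed limit or range.

ROBOT

A 6-joint arm with a two-finger parallel gripper is mounted at the origin on the work surface. World frame = base frame: x ahead of the robot, y to its left, z up, the work surface at z = 0. Lengths are in m, angles in rad, forces in N, time in s.
With the tool pointing down it reaches from about 0.375 to 0.825 m from the base axis. Payload 5.5 kg.
Tool frame: the origin (TCP) lies between the finger pads; the fingertips stand 19 mm ahead of it and the grasp point (between the pads) is the TCP; z points along the fingers, y is the line along which they close (so a half turn about z gives the same grasp; the last joint's range is limited). The gripper opens to 85 mm and grips with 20 to 120 N. Pads are 22 mm wide; open, the fingers measure 114 mm over their backs; the gripper's body (76 mm by 85 mm) begins 54 mm behind the grasp point. The pads swing forward as they close: fully open they stand 13 mm farther back than shut.
Start: joints at [1.175, 0.314, -0.047, 1.21, 0, 1.571], TCP at [0.231, 0.554, 0.25] pointing down, gripper open.
Joint ranges: [-2.67, 2.67], [-0.69, 1.73], [-1.03, 1.25], [-2.08, 2.16], [-1.42, 1.45], [-3.14, 3.14]. Speed limits (rad/s): [2.39, 2.39, 3.01, 3.14, 3.14, 3.14].

INTERFACE

Orientations are given as [roll, pitch, yaw] about the fixed x, y, z axes, in that order (R = Rz(yaw) Ry(pitch) Rx(roll)).
In Python, from workcell import get_obs, snapshot, sign_off gives the robot as it stands.
- The arm moves only by the shell command python3 -m creep 'ROWS' [OPENING] [FORCE]. ROWS is JSON, a list of rows, each a list of 4 numbers: the shift along the world's x, y, z in m, then the turn about the world's z in rad. A call has 1 to 20 rows; each row is the pose to reach, as a shift and turn from the pose commanded when the call began; what a row does not reach only later rows make up. A row lasts 1/10 s, in which the tool goes at most 50 mm and 8.59 degrees, less where a joint would pass 70% of its speed; a pose out of reach is approached as far as the arm can. A call with a gripper value outside its range is refused whole. OPENING is the gripper command: -1 is shut, 1 is fully open, values between are in proportion, set as the call begins (- or left out, the last holds). The fingers move at their own pace and stop on an object; FORCE is the grip in N (left out, the last holds). Time passes only in rows, so rows that repeat a pose let the fingers close. It gives the time, the measured TCP pose, the force, the opening and the grip force at its end, in the units of the state.
- get_obs(): the state, without advancing time (a new reading comes with each control period).
- snapshot(name): name is "scene" or "top"; returns a dict with "img" (480x640x3 uint8, red, green, blue), "mtx" (3x3 intrinsics, pixels), "R" (3x3) and "t" (3): a world point X has camera coordinates R X + t. Camera axes: x right, y down, z forward; pixel columns grow to the right and rows downward; lengths in m; the calibration is good to about 2 mm. A picture is of the moment at which its call begins. There is no depth.
- sign_off(): hands the job in; it is judged then, once.
The state is a dict: "t": time; "q": joint angles; "qd": joint speeds; "joint_efforts": joint torques, N m; "position": TCP position; "orientation": TCP orientation; "wrist_force": force on the tool from outside, world axes, zero at the start; "ft_torque": the same for the moment, N m; "width": opening from 0.0 (shut) to 1.0 (fully open); "finger_force": force on a finger pad.
Only numpy, scipy, OpenCV 4.12 (cv2) and the standard library are available. Lean on these libraries where they do the work, as an engineer would, in place of code of your own. Each camera call takes 0.05 s, during which the arm holds its last target. There are 200 camera calls.

## Working session

There is one attempt and no reset: what is moved stays moved. The work goes in short steps, Python scripts to look and compute and a shell command to move; the robot and the scene stay as the last step left them, time stands still between calls to the robot, and variables do not carry over. Pictures are saved under pics/ and viewed, at most 10 in all, crops included, and the job is handed in when it is done.

```bash
mkdir -p pics; ls; python3 - <<'E'
from workcell import *
import cv2,numpy as np,pickle
d={}
for n in("scene","top"):
    s=snapshot(n);d[n]=s;cv2.imwrite(f"pics/{n}0.png",s["img"][:,:,::-1]);print(n,np.round(s["mtx"],1).tolist(),"cam",np.round(-s["R"].T@s["t"],3),"fwd",np.round(s["R"][2],2),"right",np.round(s["R"][0],2))
pickle.dump(d,open("d0.pkl","wb"))
print(get_obs())
E
```

```text
pics
scene [[526.4, 0.0, 323.5], [0.0, 526.4, 239.2], [0.0, 0.0, 1.0]] cam [ 0.941 -0.55   0.626] fwd [-0.53  0.63 -0.58] right [0.76 0.65 0.01]
top [[618.2, 0.0, 322.4], [0.0, 618.2, 241.6], [0.0, 0.0, 1.0]] cam [ 0.428 -0.009  1.024] fwd [ 0.06  0.   -1.  ] right [-0. -1. -0.]
{'t': 0.1, 'q': array([ 1.17501701e+00,  3.14161666e-01, -4.79505074e-02,  1.21021327e+00,
       -2.55254738e-06,  1.57082437e+00]), 'qd': array([-0.00070111, -0.00351545,  0.00315077, -0.00012126,  0.00055495,
        0.00060599]), 'joint_efforts': array([-1.19248660e-03, -5.40768099e+01,  3.40541661e+01,  1.11366794e-02,
       -4.18934349e-05,  1.10184740e-05]), 'position': array([0.23113108, 0.55317216, 0.24952948]), 'orientation': array([-3.14006354e+00,  2.59542453e-06,  2.74578529e+00]), 'wrist_force': array([-0.99296874, -0.45093655, -0.54307286]), 'ft_torque': array([-0.00708165,  0.01422945,  0.05331877]), 'finger_force': 0.0, 'width': 0.9971936830940559}
```

View pics/scene0.png

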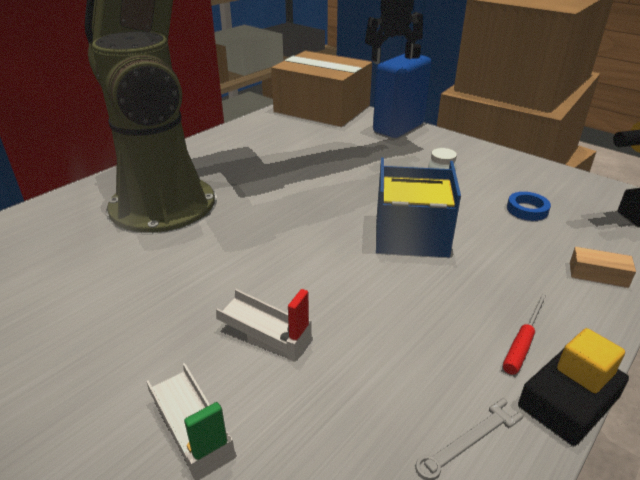

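View pics/top0.png

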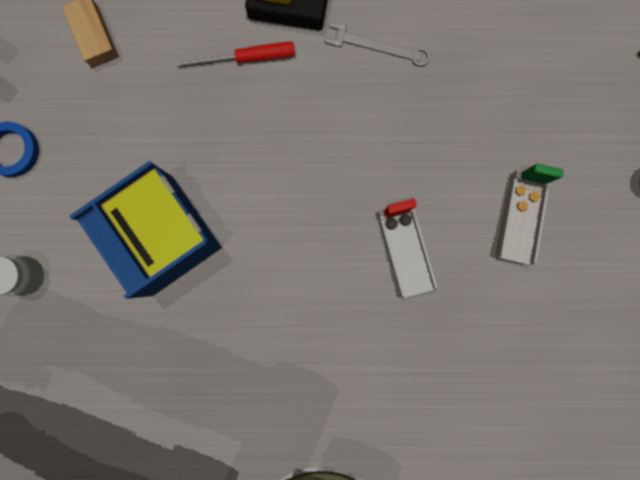

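```bash
cat > h.py <<'E'
import numpy as np,cv2
def ray(s,uv,z):
    c=-s["R"].T@s["t"];d=s["R"].T@np.linalg.inv(s["mtx"])@[uv[0],uv[1],1];return c+d*(z-c[2])/d[2]
def proj(s,X):
    p=s["mtx"]@(s["R"]@np.asarray(X)+s["t"]);return p[:2]/p[2]
def tri(s1,u1,s2,u2):
    P=[s["mtx"]@np.c_[s["R"],s["t"]] for s in(s1,s2)]
    X=cv2.triangulatePoints(P[0],P[1],np.float64(u1),np.float64(u2))[:,0];return X[:3]/X[3]
def mask(s,col):
    h=cv2.cvtColor(s["img"],cv2.COLOR_RGB2HSV);H,S,V=cv2.split(h)
    return {"red":((H<6)|(H>174))&(S>170)&(V>60),"yellow":(H>22)&(H<35)&(S>150)&(V>60),
     "grey":(S<30)&(V>165),"blue":(H>100)&(H<120)&(S>120)&(V>40)}[col].astype(np.uint8)
def blob(m,near):
    n,l,st,c=cv2.connectedComponentsWithStats(m)
    i=1+min(range(n-1),key=lambda i:np.hypot(*(c[i+1]-near))+(1e4 if st[i+1,4]<60 else 0))
    cn=cv2.findContours((l==i).astype(np.uint8),0,2)[0][0];return c[i],cn,cv2.minAreaRect(cn)
E
python3 - <<'E'
from h import *
import pickle;d=pickle.load(open("d0.pkl","rb"));T=d["top"];S=d["scene"]
c,cn,r=blob(mask(T,"yellow"),(155,220));print("flap",r)
b=cv2.boxPoints(r)
for p in b: print(p,ray(T,p,.12).round(4))
c,cn,r=blob(mask(T,"red"),(400,208));print("red",r)
for p in cv2.boxPoints(r): print(p,ray(T,p,.108).round(4))
c,cn,rs=blob(mask(S,"red"),(298,315));print("redS",cv2.approxPolyDP(cn,3,True)[:,0].tolist())
c,cn,r=blob(mask(T,"grey"),(407,255));print("pan",r,[(p.round(1).tolist(),ray(T,p,.04).round(4).tolist()) for p in cv2.boxPoints(r)])
def crop(s,x,y,w,h,k): return cv2.resize(s["img"][y:y+h,x:x+w,::-1],None,fx=k,fy=k,interpolation=2)
cv2.imwrite("pics/crop0.png",np.hstack([crop(T,370,190,80,120,4),crop(T,60,150,170,160,3)]) if 0 else np.hstack([crop(T,370,190,80,120,4),crop(T,62,155,160,160,3)]))
E
```

```text
flap ((151.130126953125, 221.96466064453125), (86.10247802734375, 64.81619262695312), 55.35905456542969)
[ 99.99531 204.96689] [0.5383 0.3212 0.12  ]
[153.32155 168.12329] [0.5927 0.2433 0.12  ]
[202.26495 238.96243] [0.4876 0.17   0.12  ]
[148.9387  275.80603] [0.4339 0.2476 0.12  ]
red ((399.92535400390625, 207.71995544433594), (10.886246681213379, 31.56367301940918), 75.0685806274414)
[383.2739  206.52701] [ 0.5357 -0.097   0.108 ]
[413.77182 198.39423] [ 0.5477 -0.1426  0.108 ]
[416.5768 208.9129] [ 0.532  -0.1465  0.108 ]
[386.0789  217.04568] [ 0.52  -0.101  0.108]
redS [[304, 290], [289, 304], [292, 338], [298, 337], [307, 324]]
pan ((407.98724365234375, 259.356689453125), (68.7357177734375, 28.216630935668945), 73.61045837402344) [([384.79998779296875, 230.39999389648438], [0.5054, -0.1055, 0.04]), ([411.79998779296875, 222.39999389648438], [0.518, -0.1489, 0.04]), ([431.20001220703125, 288.29998779296875], [0.4129, -0.1783, 0.04]), ([404.1000061035156, 296.29998779296875], [0.4004, -0.1352, 0.04])]
```

View pics/crop0.png

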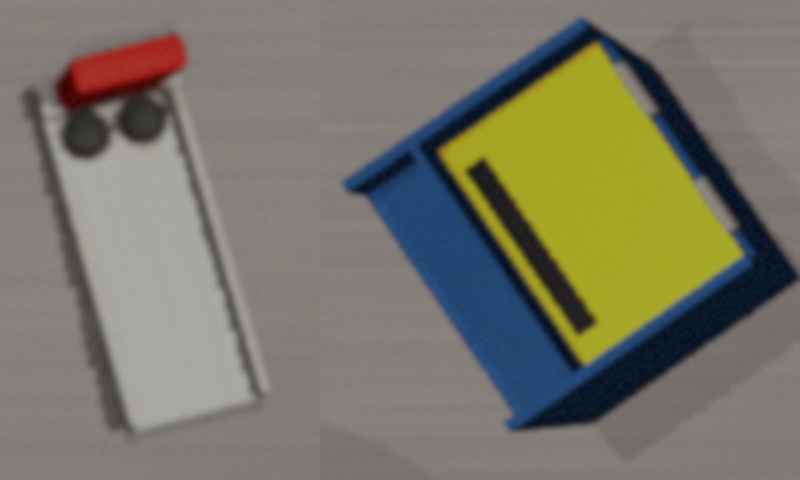

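The pictures show the red scoop at top px (400,208) with its lip towards (418,295), both balls against the back. The bin's hinge edge runs (153,168)–(202,239) and the stripe is at (130,237). That gives hinge middle ≈ (0.540, 0.207), bin −x heading 124.9°, grip plate centre ≈ (0.5365, −0.1225) and lip heading 195.5°. The sizes check (flap 128×95 mm).

The moves only turn about z, so I will pinch across the plate's 44 mm width. That lets the scoop pivot about its y axis in the pads, using the bin edge to tip it.

```bash
python3 -m creep '[[0.02,-0.04,0,0.05],[0.04,-0.08,0,0.1],[0.055,-0.12,0,0.15],[0.075,-0.16,0,0.2]]' 1 20; python3 -c "
from workcell import *
print(get_obs()['q'])"
```

```text
t: 0.5
position: [0.3062, 0.3919, 0.2498]
orientation: [-3.141, -0.0, 2.949]
wrist_force: [-0.3, 0.3, 0.1]
width: 1.001
finger_force: 0.0
[ 9.07557545e-01  1.21834269e-01 -2.89232663e-01  1.16066108e+00
  3.17820478e-05  1.10032453e+00]
```

```bash
python3 -m creep '[[0.018,-0.04,0,0.035],[0.036,-0.08,0,0.07],[0.054,-0.12,0,0.11],[0.072,-0.16,0,0.145],[0.09,-0.2,0,0.18],[0.108,-0.24,0,0.215],[0.126,-0.28,0,0.25],[0.144,-0.32,0,0.29],[0.162,-0.36,0,0.325],[0.18,-0.4,0,0.36],[0.198,-0.44,0,0.4],[0.216,-0.48,0,0.43],[0.23,-0.514,0,0.463],[0.23,-0.514,-0.02,0.463],[0.23,-0.514,-0.03,0.463],[0.23,-0.514,-0.03,0.463]]'; python3 - <<'E'
from workcell import *
from h import *
T=snapshot("top");S=snapshot("scene")
c,cn,r=blob(mask(S,"red"),(298,315));print(r)
print("proj plate expected",[proj(S,(.5365,-.1225,.108)),proj(S,(.5365,-.1225,.04))])
a=T["img"][140:320,330:470,::-1];b=S["img"][200:370,190:390,::-1]
cv2.imwrite("pics/p1.png",np.hstack([cv2.resize(a,(390,500),interpolation=2),cv2.resize(b,(410,500),interpolation=2)]))
E
```

```text
t: 2.1
position: [0.5346, -0.1198, 0.2182]
orientation: [3.139, -0.004, -2.874]
wrist_force: [-0.3, -0.3, -0.2]
width: 0.996
finger_force: 0.0
((298.0, 314.0), (48.0, 18.0), 90.0)
proj plate expected [array([299.65789904, 295.95168691]), array([300.56225203, 328.99477044])]
```

View pics/p1.png

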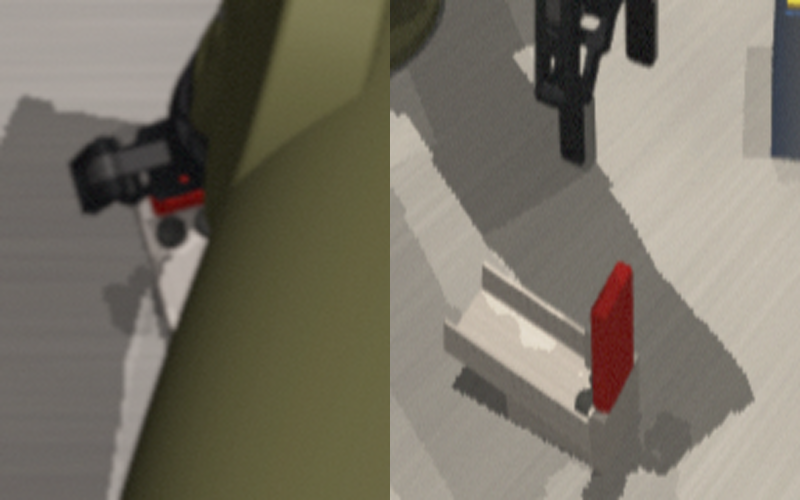

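```bash
python3 -m creep '[[-0.001,-0.0035,-0.03,0],[-0.001,-0.0035,-0.06,0],[-0.001,-0.0035,-0.09,0],[-0.001,-0.0035,-0.12,0],[-0.001,-0.0035,-0.135,0],[-0.001,-0.0035,-0.135,0],[-0.001,-0.0035,-0.135,0]]'; python3 -m creep '[[0,0,0,0],[0,0,0,0],[0,0,0,0],[0,0,0,0],[0,0,0,0],[0,0,0,0],[0,0,0,0],[0,0,0,0]]' -1 60; python3 - <<'E'
from workcell import *
from h import *
S=snapshot("scene")
c,cn,r=blob(mask(S,"red"),(298,315));print(r)
b=S["img"][200:370,190:390,::-1]
cv2.imwrite("pics/p2.png",cv2.resize(b,None,fx=3,fy=3,interpolation=2))
E
```

```text
t: 2.9
position: [0.5359, -0.1234, 0.0864]
orientation: [-3.141, 0.001, -2.873]
wrist_force: [-0.2, 0.4, 0.8]
width: 0.997
finger_force: 0.0
t: 3.7
position: [0.5363, -0.1242, 0.0865]
orientation: [-3.141, 0.002, -2.874]
wrist_force: [-0.5, -0.3, 6.4]
width: 0.51
finger_force: 61.2
((301.7936096191406, 314.7398986816406), (15.595741271972656, 50.962459564208984), 17.878694534301758)
```

View pics/p2.png

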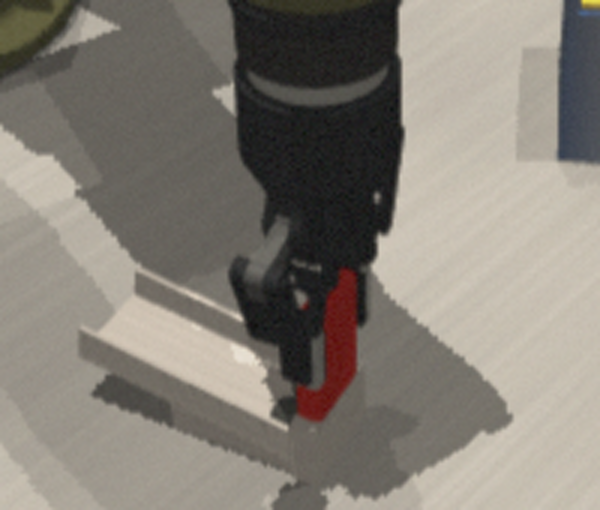

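```bash
python3 -m creep '[[0,0,0,0],[0,0,0.004,0],[0,0,0.012,0],[0,0,0.024,0],[0,0,0.038,0],[0,0,0.052,0],[0,0,0.066,0],[0,0,0.08,0],[0,0,0.094,0],[0,0,0.108,0],[0,0,0.122,0],[0,0,0.136,0],[0,0,0.146,0],[0,0,0.15,0],[0,0,0.15,0]]' -1 120; python3 - <<'E'
from workcell import *
from h import *
S=snapshot("scene")
b=S["img"][120:330,190:440,::-1]
cv2.imwrite("pics/p3.png",cv2.resize(b,None,fx=2.5,fy=2.5,interpolation=2))
E
```

```text
t: 5.25
position: [0.5356, -0.1239, 0.2359]
orientation: [-3.141, 0.001, -2.874]
wrist_force: [-0.2, -0.0, -2.4]
width: 0.499
finger_force: 121.7
```

View pics/p3.png

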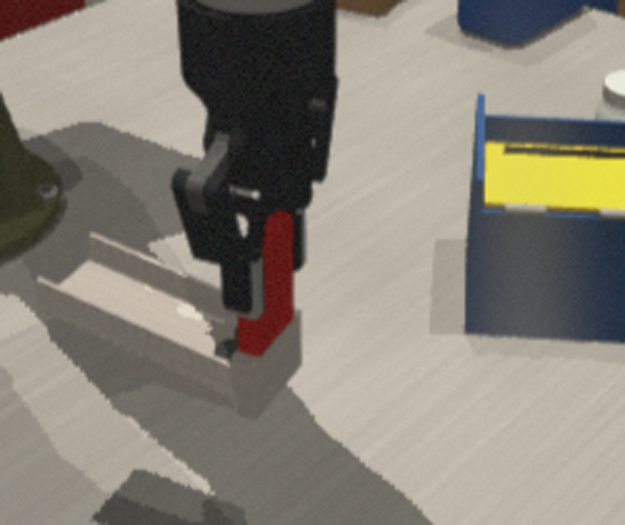

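The scoop is up and level, with a ball at the back (px ~(228,348) in the crop). Next I carry it to in front of the hinge edge and turn it −1.23 rad.

```bash
python3 -m creep '[[0.001,0.003,0,-0.02],[0.004,0.01,0,-0.06],[0.008,0.021,0,-0.12],[0.012,0.033,0,-0.18],[0.016,0.046,0,-0.25],[0.021,0.059,0,-0.32],[0.026,0.072,0,-0.39],[0.031,0.086,0,-0.46],[0.036,0.1,0,-0.54],[0.041,0.114,0,-0.62],[0.046,0.128,0,-0.7],[0.051,0.142,0,-0.78],[0.056,0.156,0,-0.86],[0.061,0.17,0,-0.94],[0.066,0.184,0,-1.02],[0.07,0.197,0,-1.09],[0.074,0.208,0,-1.15],[0.077,0.217,0,-1.2],[0.079,0.223,0,-1.225],[0.079,0.224,0,-1.229]]'; python3 -m creep '[[0,0,0,0],[0,0,0,0],[0,0,0,0]]'; python3 - <<'E'
from workcell import *
from h import *
import pickle
T=snapshot("top");S=snapshot("scene");pickle.dump({"top":T,"scene":S},open("d1.pkl","wb"))
cv2.imwrite("pics/p4.png",np.hstack([cv2.resize(T["img"][100:320,60:270,::-1],(400,420),interpolation=2),cv2.resize(S["img"][90:300,300:500,::-1],(400,420),interpolation=2)]))
print(get_obs()["orientation"])
E
```

```text
t: 7.3
position: [0.6141, 0.1009, 0.2342]
orientation: [-3.14, -0.001, 2.18]
wrist_force: [0.2, -0.6, -2.6]
width: 0.499
finger_force: 121.8
t: 7.6
position: [0.6142, 0.0997, 0.2352]
orientation: [-3.141, -0.0, 2.179]
wrist_force: [-0.4, -0.6, -2.0]
width: 0.5
finger_force: 121.8
[-3.14155665e+00  7.98533024e-05  2.17943094e+00]
```

View pics/p4.png

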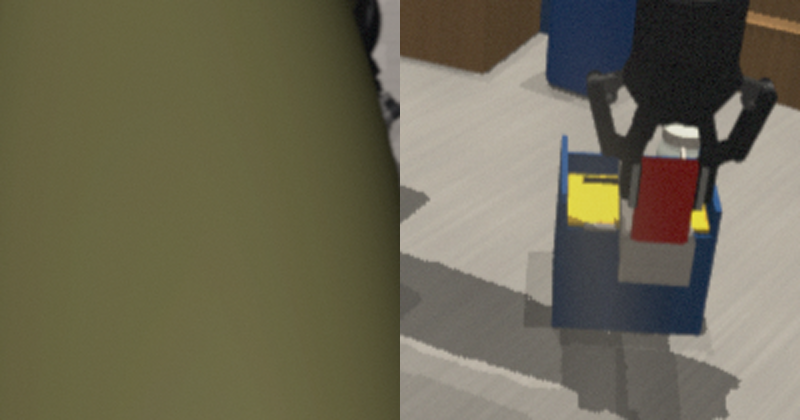

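```bash
python3 -m creep '[[-0.003,0.005,0,0],[-0.008,0.012,0,0],[-0.013,0.019,0,0],[-0.017,0.025,0,0],[-0.0194,0.028,0,0],[-0.0194,0.028,-0.006,0],[-0.0194,0.028,-0.014,0],[-0.0194,0.028,-0.022,0],[-0.0194,0.028,-0.03,0],[-0.0194,0.028,-0.038,0],[-0.0194,0.028,-0.044,0],[-0.0194,0.028,-0.048,0],[-0.0194,0.028,-0.048,0]]'; python3 -m creep '[[-0.0012,0.0016,0,0],[-0.0023,0.0033,0,0],[-0.0034,0.0049,0,0],[-0.0046,0.0066,0,0],[-0.0046,0.0066,0,0]]'; python3 -m creep '[[-0.0012,0.0016,0,0],[-0.0023,0.0033,0,0],[-0.0034,0.0049,0,0],[-0.0046,0.0066,0,0],[-0.0046,0.0066,0,0]]'
```

```text
t: 9.0
position: [0.5946, 0.128, 0.1866]
orientation: [-3.141, -0.0, 2.18]
wrist_force: [-1.3, -0.0, -1.7]
width: 0.498
finger_force: 121.8
t: 9.5
position: [0.5902, 0.1351, 0.1875]
orientation: [3.141, 0.0, 2.18]
wrist_force: [0.7, 0.2, -2.8]
width: 0.499
finger_force: 121.8
t: 10.0
position: [0.588, 0.1382, 0.1886]
orientation: [3.141, 0.009, 2.179]
wrist_force: [6.0, -10.6, 1.1]
width: 0.496
finger_force: 122.2
```

Contact with the bin edge came at s≈−84 mm, as predicted, at 12 N. I'll loosen the grip and start the pivot arc, small at first.

```bash
python3 -m creep '[[0,0,0,0],[-0.001,0.0016,0.003,0],[-0.0023,0.0033,0.006,0],[-0.0034,0.005,0.008,0],[-0.0034,0.005,0.008,0]]' -1 30; python3 - <<'E'
from workcell import *
from h import *
S=snapshot("scene")
c,cn,r=blob(mask(S,"red"),(440,200));print(r,cv2.boundingRect(cn))
cv2.imwrite("pics/p5.png",cv2.resize(S["img"][90:290,320:520,::-1],(600,600),interpolation=2))
E
```

```text
t: 10.5
position: [0.5843, 0.1439, 0.1957]
orientation: [3.141, 0.007, 2.179]
wrist_force: [4.7, -6.6, -3.5]
width: 0.497
finger_force: 121.7
((430.5, 195.0), (38.0, 23.0), 90.0) (419, 176, 24, 39)
```

View pics/p5.png

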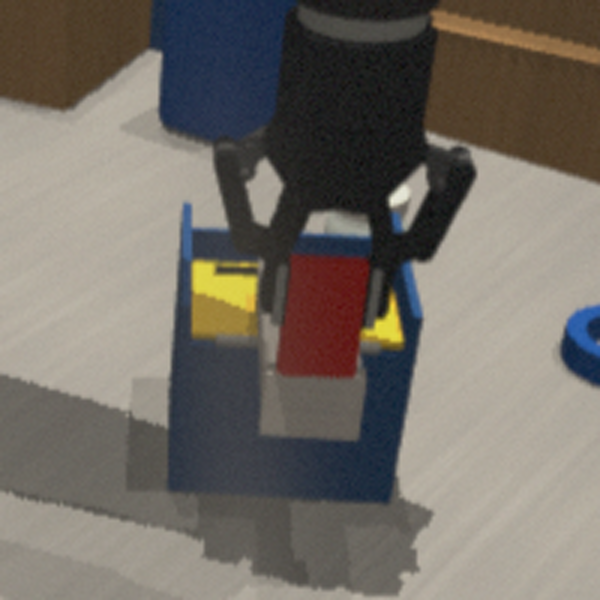

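```bash
cat >> h.py <<'E'
H=np.array([.540,.2067,.12]);U=np.array([-.572,.820,0]);V=np.array([.820,.572,0])
def sz(s,uv):  # ray onto scoop's vertical symmetry plane -> (s from hinge, z)
    c=-s["R"].T@s["t"];d=s["R"].T@np.linalg.inv(s["mtx"])@[uv[0],uv[1],1]
    X=c+d*((H-c)@V)/(d@V);return (X-H)@U,X[2]
def tilt(s,top,bot):
    a,b=np.array(sz(s,top)),np.array(sz(s,bot));d=a-b
    return "top",a.round(4),"bot",b.round(4),"len",np.hypot(*d).round(4),"tilt",np.degrees(np.arctan2(d[0],d[1])).round(1)
E
python3 - <<'E'
from h import *
import pickle
S=pickle.load(open("d1.pkl","rb"))["scene"]
from workcell import *
# d1 crop: 400x420 of 200x210 at (300,90): top edge mid (669,159), foot bottom mid (655,282)
print("level ref",tilt(S,(300+269/2,90+159/2),(300+255/2,90+282/2)))
print("now",tilt(S,(429.7,175.3),(423.7,236)));print(get_obs()["finger_force"])
print(proj(S,H),proj(S,H+.1*V))
E
```

```text
level ref ('top', array([-0.1173,  0.2493]), 'bot', array([-0.1367,  0.1485]), 'len', np.float64(0.1026), 'tilt', np.float64(10.9))
now ('top', array([-0.0722,  0.2151]), 'bot', array([-0.1013,  0.1142]), 'len', np.float64(0.1051), 'tilt', np.float64(16.1))
121.73096179962158
[420.70801725 202.35912471] [475.53457633 205.25031578]
```

```bash
cat >> h.py <<'E'
def rows(s,tcp,th,h=.086):  # rows of top back edge, foot back bottom edge and lip for lip-down tilt th (deg)
    t=np.radians(th);c,n=np.cos(t),np.sin(t)
    f=lambda x,z:proj(s,np.asarray(tcp)-U*(x*c-z*n)+np.array([0,0,x*n+z*c]))
    return np.round([f(.007,.108-h)[1],f(.007,-h)[1],*f(-.137,.031-h)],1)
E
python3 - <<'E'
from h import *
import pickle
S=pickle.load(open("d1.pkl","rb"))["scene"]
print("ref meas 169.5 231",rows(S,(.6142,.0997,.2352),0))
for t in(0,5,10,15):print("now 175.3 236",t,rows(S,(.5843,.1439,.1957),t))
E
```

```text
ref meas 169.5 231 [171.  230.8 424.  171.7]
now 175.3 236 0 [177.3 232.4 420.4 177. ]
now 175.3 236 5 [176.5 234.4 419.8 183.7]
now 175.3 236 10 [175.7 236.1 419.4 190.4]
now 175.3 236 15 [175.  237.4 419.  197.1]
```

Tilt is about 8°, so the scoop pivots in the pads as intended. I'll continue the arc to about 37°.

```bash
python3 -m creep '[[-0.0028,0.0041,0.003,0],[-0.0057,0.0082,0.0055,0],[-0.0078,0.0112,0.008,0],[-0.0099,0.0142,0.0105,0],[-0.0122,0.0174,0.0128,0],[-0.0144,0.0206,0.015,0],[-0.0167,0.024,0.017,0],[-0.019,0.0273,0.019,0],[-0.0215,0.0308,0.0205,0],[-0.0239,0.0342,0.022,0],[-0.0264,0.0378,0.0232,0],[-0.0264,0.0378,0.0232,0],[-0.0264,0.0378,0.0232,0],[-0.0264,0.0378,0.0232,0],[-0.0264,0.0378,0.0232,0]]'; python3 - <<'E'
from workcell import *
from h import *
S=snapshot("scene");o=get_obs()["position"]
cv2.imwrite("pics/p6.png",cv2.resize(S["img"][90:290,320:520,::-1],(600,600),interpolation=2))
for t in(10,20,30,40):print(t,rows(S,o,t))
E
```

```text
t: 12.05
position: [0.5584, 0.1822, 0.2201]
orientation: [3.139, 0.007, 2.178]
wrist_force: [4.7, -7.7, 2.8]
width: 0.501
finger_force: 123.4
10 [149.6 209.7 419.8 168. ]
20 [148.4 211.5 419.  181. ]
30 [147.7 211.9 418.6 193.5]
40 [147.4 210.7 418.4 205.3]
```

View pics/p6.png

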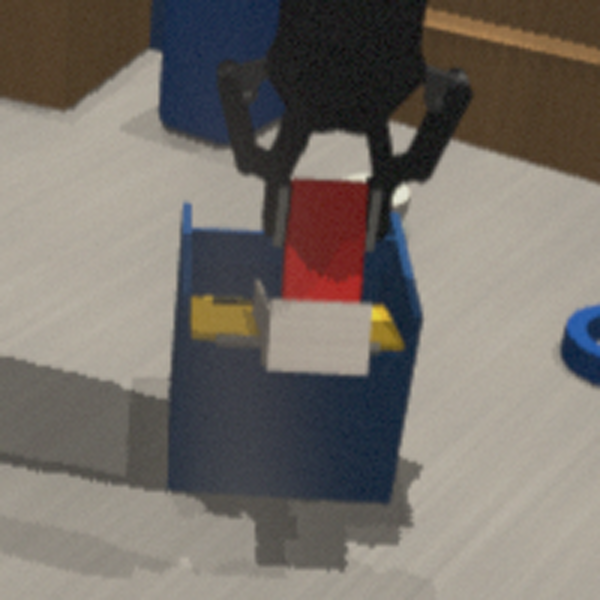

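The flap is open and the scoop is tipped (foot bottom at crop row 374, flap's free edge at ~298). I've viewed 9 pictures, so from here I'll check by numbers.

```bash
python3 -m creep '[[-0.002,0.003,0,0],[-0.004,0.006,-0.001,0],[-0.006,0.0085,-0.002,0],[-0.006,0.0085,-0.004,0],[-0.006,0.0085,-0.005,0],[-0.006,0.0085,-0.005,0],[-0.006,0.0085,-0.005,0],[-0.006,0.0085,-0.003,0],[-0.006,0.0085,-0.005,0],[-0.006,0.0085,-0.005,0],[-0.006,0.0085,-0.005,0],[-0.006,0.0085,-0.005,0],[-0.006,0.0085,-0.005,0]]'; cat > f.py <<'E'
from workcell import *
from h import *
S=snapshot("scene")
m=mask(S,"yellow")[150:215,383:406];r=np.argwhere(m)
print("flap rows at left, top/bottom:",r[:,0].min()+150,r[:,0].max()+150,len(r))
for a in(0,10,20,25,30,40,50):
    t=np.radians(a);print(a,[proj(S,H+U*d*np.cos(t)-np.array([0,0,d*np.sin(t)])-V*.05).round(1).tolist() for d in(0,.094)])
E
python3 f.py
```

```text
t: 13.4
position: [0.5549, 0.1892, 0.2193]
orientation: [3.134, 0.013, 2.177]
wrist_force: [2.8, -13.9, 24.6]
width: 0.5
finger_force: 126.1Traceback (most recent call last):
  File "f.py", line 5, in <module>
    print("flap rows at left, top/bottom:",r[:,0].min()+150,r[:,0].max()+150,len(r))
                                           ~~~~~~~~~~^^
    return umr_minimum(a, axis, None, out, keepdims, initial, where)
ValueError: zero-size array to reduction operation minimum which has no identity
```

```bash
sed -i 's/m=mask(S,"yellow")\[150:215,383:406\]/hh=cv2.cvtColor(S["img"],cv2.COLOR_RGB2HSV)[150:215,383:406];m=(hh[...,0]>15)\&(hh[...,0]<38)\&(hh[...,1]>120)/' f.py; python3 f.py
```

```text
flap rows at left, top/bottom: 195 202 117
0 [[393.6, 200.9], [392.9, 176.9]]
10 [[393.6, 200.9], [392.3, 184.3]]
20 [[393.6, 200.9], [391.7, 192.2]]
25 [[393.6, 200.9], [391.4, 196.2]]
30 [[393.6, 200.9], [391.1, 200.2]]
40 [[393.6, 200.9], [390.6, 208.2]]
50 [[393.6, 200.9], [390.3, 216.1]]
```

The flap reads about 24° open, the tilt is about 42°, and it held for over 1.5 s. I'll lift out, back away and go to the put-down place.

```bash
python3 -m creep '[[0,0,0.006,0],[0.0005,-0.001,0.015,0],[0.001,-0.002,0.03,0],[0.002,-0.003,0.045,0],[0.003,-0.004,0.06,0],[0.006,-0.01,0.07,0],[0.012,-0.022,0.08,0],[0.02,-0.036,0.08,0],[0.028,-0.05,0.08,0],[0.036,-0.064,0.08,0],[0.044,-0.078,0.08,0],[0.05,-0.1,0.08,0],[0.055,-0.12,0.08,0],[0.06,-0.14,0.08,0],[0.063,-0.16,0.08,0],[0.066,-0.18,0.08,0],[0.068,-0.2,0.08,0],[0.07,-0.22,0.08,0],[0.07,-0.235,0.08,0],[0.07,-0.24,0.08,0]]'; python3 -m creep '[[0,0,0,0],[0,0,0,0]]'; python3 - <<'E'
from workcell import *
from h import *
T=snapshot("top");S=snapshot("scene");o=get_obs();print(o["position"],o["wrist_force"])
for n,s in(("top",T),("scene",S)):
    c,cn,r=blob(mask(s,"yellow"),(151,222) if n=="top" else (415,190));print(n,"flap",r)
    hh=s["img"].max(2)
    m=np.zeros(hh.shape,np.uint8);cv2.drawContours(m,[cv2.convexHull(cn)],-1,1,-1)
    print("dark blobs on flap",[x[[0,1,2,3,4]].tolist() for x in cv2.connectedComponentsWithStats(((m>0)&(hh<70)).astype(np.uint8))[2][1:] if x[4]>8])
cv2.imwrite("pics/raw7.png",S["img"][:,:,::-1])
c,cn,r=blob(mask(S,"red"),(400,250));print("red",r)
E
```

```text
t: 15.5
position: [0.6198, -0.0495, 0.293]
orientation: [-3.141, -0.0, 2.178]
wrist_force: [0.8, 1.0, -1.6]
width: 0.497
finger_force: 123.2
t: 15.7
position: [0.6199, -0.047, 0.2934]
orientation: [3.141, -0.001, 2.18]
wrist_force: [0.2, -0.7, -2.1]
width: 0.497
finger_force: 123.2
[ 0.6199244  -0.04656696  0.29354276] [-0.65430656 -0.18432954 -1.56447967]
top flap ((150.8726806640625, 222.0875244140625), (85.80335998535156, 64.68728637695312), 55.491477966308594)
dark blobs on flap [[112, 210, 40, 55, 329]]
scene flap ((429.5, 192.5), (25.0, 49.0), 90.0)
dark blobs on flap [[421, 181, 20, 2, 21], [407, 186, 4, 10, 19]]
red ((370.140625, 198.99404907226562), (53.13230514526367, 23.851686477661133), 69.14553833007812)
```

The top view shows the flap shut with only its stripe on it, no balls. I'll lower and use the bench to level the scoop, dragging backwards so the lip trails.

```bash
python3 -m creep '[[0,0,-0.01,0],[0,0,-0.03,0],[0,0,-0.05,0],[0,0,-0.07,0],[0,0,-0.09,0],[0,0,-0.11,0],[0,0,-0.13,0],[0,0,-0.142,0],[0,0,-0.148,0],[0,0,-0.148,0]]'; python3 -m creep '[[0.003,-0.004,-0.005,0],[0.006,-0.008,-0.01,0],[0.009,-0.012,-0.014,0],[0.012,-0.016,-0.018,0],[0.015,-0.02,-0.022,0],[0.018,-0.024,-0.026,0],[0.021,-0.028,-0.03,0],[0.021,-0.028,-0.03,0]]'; python3 -m creep '[[0.003,-0.004,-0.004,0],[0.006,-0.008,-0.008,0],[0.009,-0.012,-0.012,0],[0.012,-0.016,-0.016,0],[0.015,-0.02,-0.02,0],[0.018,-0.024,-0.024,0],[0.018,-0.024,-0.024,0]]'
```

```text
t: 16.8
position: [0.6194, -0.0471, 0.1447]
orientation: [-3.141, -0.001, 2.18]
wrist_force: [-0.5, 0.2, -2.0]
width: 0.498
finger_force: 123.3
t: 17.6
position: [0.6411, -0.0756, 0.1158]
orientation: [3.141, -0.001, 2.18]
wrist_force: [-2.2, 0.7, 6.7]
width: 0.494
finger_force: 124.3
t: 18.3
position: [0.6651, -0.1043, 0.0984]
orientation: [3.135, 0.014, 2.178]
wrist_force: [0.2, -10.6, 26.9]
width: 0.499
finger_force: 124.5
```

```bash
python3 -m creep '[[0,0,0,0],[0,0,0,0],[0,0,0,0]]' -0.03 20; python3 -m creep '[[0,0,-0.002,0],[0,0,-0.004,0],[0,0,-0.004,0]]'
```

```text
t: 18.6
position: [0.665, -0.1041, 0.0986]
orientation: [3.136, 0.015, 2.178]
wrist_force: [1.4, -10.3, 27.0]
width: 0.5
finger_force: 124.4
t: 18.9
position: [0.6668, -0.106, 0.0967]
orientation: [3.134, 0.02, 2.177]
wrist_force: [1.2, -14.9, 34.9]
width: 0.503
finger_force: 125.0
```

```bash
python3 -m creep '[[0,0,0.003,0],[0,0,0.006,0],[0,0,0.007,0],[0,0,0.007,0]]'; python3 -m creep '[[0,0,0,0],[0,0,0,0],[0,0,0,0],[0,0,0,0]]' 0.1 20;  python3 -m creep '[[0,0,0,0],[0,0,0,0],[0,0,0,0],[0,0,0,0],[0,0,0,0],[0,0,0,0]]' 1
```

```text
t: 19.3
position: [0.662, -0.1009, 0.097]
orientation: [3.138, 0.006, 2.179]
wrist_force: [3.3, -4.5, 9.0]
width: 0.499
finger_force: 122.1
t: 19.7
position: [0.6583, -0.0991, 0.0938]
orientation: [-3.141, -0.001, 2.18]
wrist_force: [0.3, -0.6, 0.4]
width: 0.548
finger_force: 0.0
t: 20.3
position: [0.6589, -0.0994, 0.0945]
orientation: [3.142, -0.0, 2.18]
wrist_force: [0.1, 0.2, 0.1]
width: 0.997
finger_force: 0.0
```

```bash
python3 -m creep '[[0,0,0.01,0],[0,0,0.03,0],[0,0,0.06,0],[0,0,0.09,0],[0,0,0.12,0],[0.01,0,0.15,0],[0.03,-0.02,0.17,0],[0.05,-0.05,0.18,0],[0.07,-0.08,0.18,0],[0.08,-0.11,0.18,0],[0.08,-0.15,0.18,0],[0.08,-0.19,0.18,0],[0.08,-0.23,0.18,0],[0.08,-0.23,0.18,0]]'; python3 - <<'E'
from workcell import *
from h import *
T=snapshot("top");S=snapshot("scene")
for n,s in(("top",T),("scene",S)):
    c,cn,r=blob(mask(s,"yellow"),(151,222) if n=="top" else (415,190));print(n,"flap",r)
cv2.imwrite("pics/p8.png",np.hstack([cv2.resize(T["img"][:,:,::-1],(400,300)),cv2.resize(T["img"][90:280,300:440,::-1],(221,300)),np.zeros((300,179,3),np.uint8)]) )
a=cv2.resize(T["img"][90:300,270:470,::-1],(400,420),interpolation=2);b=cv2.resize(S["img"][120:330,250:450,::-1],(400,420),interpolation=2)
cv2.imwrite("pics/p8.png",np.vstack([np.hstack([a,b]),np.hstack([cv2.resize(S["img"][:,:,::-1],(240,180)),cv2.resize(T["img"][:,:,::-1],(240,180)),cv2.resize(T["img"][150:310,60:230,::-1],(320,180))])]))
E
```

```text
t: 21.7
position: [0.7374, -0.3353, 0.2738]
orientation: [-3.14, 0.001, 2.174]
wrist_force: [-0.1, 0.8, 0.1]
width: 0.999
finger_force: 0.0
top flap ((150.90847778320312, 222.09414672851562), (85.9578628540039, 64.9448013305664), 55.491477966308594)
scene flap ((419.0985107421875, 191.02992248535156), (70.91141510009766, 25.018749237060547), 2.862405300140381)
```

View pics/p8.png

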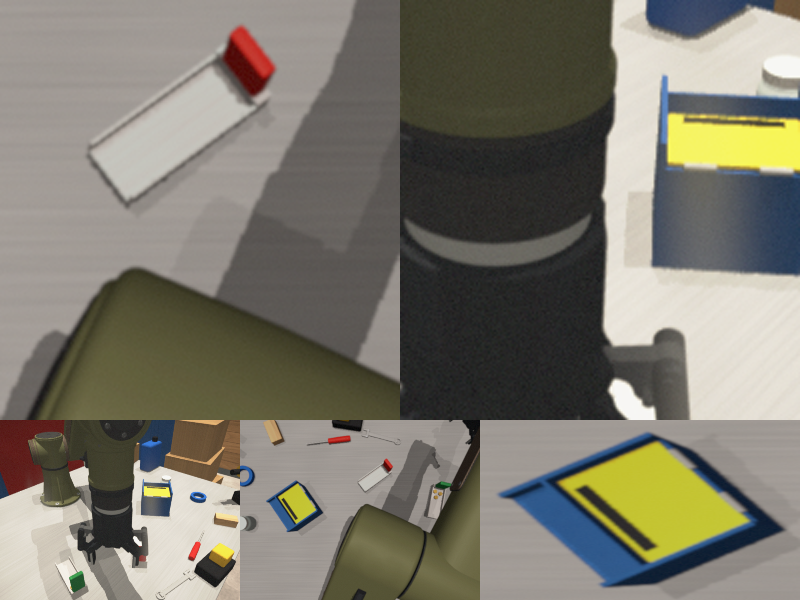

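The last picture shows the pan empty, the scoop standing flat at top crop (90–275, 30–205), and the flap level with no balls on it or on the bench.

```bash
python3 -c "
from workcell import *
print(sign_off())"
```

```text
the job is handed in; nothing more can be done
None
```

I handed the job in at about 22 s of the 64 s: the scoop pressed the flap about 24° open and emptied, and it now stands released on the bench with the flap shut. I couldn't see the balls inside the bin; I infer they are there because the pan is empty and neither ball shows on the flap or bench. The hand-in returned no verdict.

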